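Tip the teaspoon out of the tall canister

ROBOT

A 6-joint arm with a two-finger parallel gripper is mounted at the origin on a cart in front of the work surface, level with it; the furniture and walls round the work are solid. World frame = base frame: x ahead of the robot, y to its left, z up, the work surface at z = 0. Lengths are in m, angles in rad, forces in N, time in s.
With the tool pointing down it reaches from about 0.25 to 0.775 m from the base axis. Payload 4 kg.
Tool frame: the origin (TCP) lies at the very end of the fingers, on their centre line; the grasp point (between the pads) lies 19 mm behind it (robot.hold_point_z is the distance from the TCP to the grasp point, in m); z points along the fingers, y is the line along which they close (so a half turn about z gives the same grasp; the last joint's range is limited). The gripper opens to 94 mm and grips with 3 to 60 N. Pads are 16 mm wide; open, the fingers measure 119 mm over their backs; the gripper's body (75 mm by 177 mm) begins 78 mm behind the grasp point.
Start: joints at [1.103, 0.087, 1.371, -0, 1.684, -0.103], TCP at [0.196, 0.514, 0.206] pointing down, gripper open.
Joint ranges: [-3.1, 3.1], [-0.76, 2.03], [0.27, 2.55], [-1.08, 4.22], [0.17, 2.65], [-2.57, 2.57]. Speed limits (rad/s): [2.79, 2.79, 3.14, 3.14, 3.14, 3.14].

INTERFACE

Orientations are given as [roll, pitch, yaw] about the fixed x, y, z axes, in that order (R = Rz(yaw) Ry(pitch) Rx(roll)).
In Python, from bench import robot gives the robot as it stands.
- The arm moves only by the tool carry_out, never from a script. Its argument "steps" is a list of rows, each a list of 3 entries, a list of its own where there are three numbers: the shift along the tool's x, y, z in m, then the turn about the tool's z in units of 10 degrees (1.0 is 10 degrees), then the closure, from -1 (fully open) to 1 (shut). In form: [[[tx, ty, tz], roll, jaw], ...]. A call has 1 to 10 rows; each row is the pose to reach, as a shift and turn from the pose commanded when the call began, along the tool's axes at that moment; what a row does not reach only later rows make up. A row lasts 1/8 s, in which the tool goes at most 62.5 mm and 10.7 degrees, less where a joint would pass 70% of its speed; a pose out of reach is approached as far as the arm can. A call with a gripper value outside its range is refused whole. The fingers move at their own pace and stop on an object; the grip force is fixed at half the most. Time passes only in rows, so rows that repeat a pose let the fingers close. It gives the time, the measured TCP pose, the force, the opening and the grip force at its end, in the units of the state.
- robot.get_obs(): the state, without advancing time (a new reading comes with each control period).
- robot.snapshot(name): name is "scene" or "top" or "wrist"; returns a dict with "image" (400x640x3 uint8, red, green, blue), "z_map" (400x640 float32, m along the optical axis (not along the pixel's ray), 0 where there is no reading), "mtx" (3x3 intrinsics, pixels), "D" ([k1, k2, p1, p2, k3] as OpenCV has them; the pictures are not rectified), "R" (3x3) and "t" (3): a world point X has camera coordinates R X + t. Camera axes: x right, y down, z forward; pixel columns grow to the right and rows downward; lengths in m; the calibration is good to about 2 mm. A picture is of the moment at which its call begins.
- robot.close_job(): hands the job in; it is judged then, once.
The state is a dict: "time": time; "joint_positions": joint angles; "qvel": joint speeds; "joint_torque": joint torques, N m; "tool_pos": TCP position; "ee_rot": TCP orientation; "wrist_force": force on the tool from outside, world axes, zero at the start; "wrist_torque": the same for the moment, N m; "width": finger opening in m; "finger_force": force on a finger pad.
Only numpy, scipy, OpenCV 4.12 (cv2) and the standard library are available. Lean on these libraries where they do the work, as an engineer would, in place of code of your own. Each camera call takes 0.05 s, during which the arm holds its last target. There are 200 camera calls.

TASK

A teaspoon has dropped to the bottom of the tall steel canister, too deep to grip. Swing the wooden tray round its pin until it is fully home under the canister's mouth, then push the canister over and keep it tipped until the spoon slides out into the tray, and let the canister back upright. Leave the spoon in the tray and do not disturb the other things on the worktop.

Things in the scene. Friction and masses are not known exactly. Their poses are not given: they have to be found in the camera images.
- stand: fixed stand: wooden base 150 x 120 x 14 mm (y from -70 to +50 mm) with two dark steel cheeks (x = -45 to -37 and +37 to +45 mm, 180 mm high, 50 mm wide in y) that carry the canister. Origin on the worktop under the canister's tilt axis, which runs along this frame's x at height 165 mm; the canister tips towards +y; z up
- canister (a joint): tilt of the tall round steel canister, rad: 0 upright, pi/2 level, stop at 2.25 (mouth 39 degrees below level); grows as the mouth goes over to the stand's +y. It swings back upright by itself when let go (damped hinge, takes about 2 s: wait for it). Pushing its -y side with closed fingers 60 to 70 mm from the axis towards the mouth takes 1 to 3 N
- canister_mouth (a point): centre of the canister's open rim, z pointing out of the mouth. Canister 58 mm outside, 52 mm inside, 225 mm long: 90 mm from the tilt axis to the rim, 135 mm from the axis to the foot; upright, the rim is 255 mm above the worktop
- tray (a joint): swing of the flat open wooden tray about its fixed pin, rad: 0 = home against a stop, under the tipped canister's mouth; grows as its far end swings clockwise seen from above, towards the stand's +x. Stiff (about 0.12 N m), stays where left. Push it home, level, on its long outer side nearest the pin; that side lies 18 mm from the pin's axis and runs to 205 mm past the pin
- tray_pin (a point): the fixed pin's axis at worktop height, at x = +50, y = +65 mm in the stand's frame, with the stand's axes (does not turn). Steel pin 12 mm, brass cap 20 mm, top 33 mm above the worktop, inside the tray's near corner
- tray_mid (a point): middle of the tray's inner floor; x across the tray, y along it away from the pin end, z up. Tray outside 136 x 220 mm, inside 126 x 210 mm, rim 26 mm and inner floor 11 mm above the worktop. At home this point is at x = 0, y = +160 mm in the stand's frame
- teaspoon: steel teaspoon 130 x 27 x 11 mm, 20 g; origin at mid-length, x along the spoon. It starts standing in the canister, its top end about 85 mm below the rim, and slides out once the canister is tipped well past level (from about 1.95 rad; at 2.2 rad within 1.5 s)
- salt_shaker: salt shaker, 44 mm across, 90 mm tall, stands on the stand's -y side; origin under its middle; leave it alone
- mint_jar: small glass jar of mints with a brass lid, 73 mm across, 109 mm tall; stands behind and to the right of the stand; origin under its middle; leave it alone
- mug: white mug 85 x 118 x 91 mm, on the right; origin under its middle; leave it alone
- pepper_mill: dark wooden pepper mill, 58 mm across, 170 mm tall, at the right, under the wall cabinet's edge; origin under its middle; leave it alone
- spice_a: glass spice jar with a dark cap, 41 mm across, 105 mm tall, at the right, under the wall cabinet's edge; origin under its middle; leave it alone
- spice_b: glass spice jar with a dark cap, 41 mm across, 105 mm tall, at the right, under the wall cabinet's edge; origin under its middle; leave it alone
- lemon: lemon 71 x 53 x 51 mm, at the front right; origin under its middle; leave it alone

How it is judged:
By the outcome, as a careful person would: the job done as asked, in the order asked, and still so for the second after the job is handed in, with the robot touching nothing.
It also fails if it takes over 69 s, if anything falls off the work surface, if the arm or the gripper's body presses on something with over 40 N, if the wrist force passes 120 N, or if a joint passes its speed limit or range.

## Working session

There is one attempt and no reset: what is moved stays moved. The work goes in short steps, Python scripts to look and compute and a tool call to move; the robot and the scene stay as the last step left them, time stands still between calls to the robot, and variables do not carry over. Pictures are saved under pics/ and viewed, at most 10 in all, crops included, and the job is handed in when it is done.

Besides the shell and the picture viewer there is one more tool, called after "Emit:" as name([rows], argument=value, ...), one row to a line, values as JSON. carry_out: Moves the arm, as the interface text tells. Its arguments: {"type":"object","properties":{"steps":{"type":"array","items":{"type":"array"}}},"required":["steps"]}

```bash
mkdir -p pics; cat > h.py <<'E'
import numpy as np, cv2
from bench import robot
def snap(n,f=None):
    s=robot.snapshot(n); np.savez(f'{n}.npz',**{k:np.array(v) for k,v in s.items()})
    if f: cv2.imwrite(f'pics/{f}.png',s['image'][:,:,::-1])
    return s
def cloud(s):
    h,w=s['z_map'].shape
    u,v=np.meshgrid(np.arange(w),np.arange(h))
    p=cv2.undistortPoints(np.stack([u,v],-1).reshape(-1,1,2).astype(np.float64),s['mtx'],s['D']).reshape(h,w,2)
    z=s['z_map'].astype(float)
    P=np.dstack([p[...,0]*z,p[...,1]*z,z])
    X=(P-np.array(s['t']).ravel())@np.array(s['R'])
    X[z==0]=np.nan
    return X
E
python3 - <<'E'
from h import *
snap('scene','s1');s=snap('top','t1')
print(robot.get_obs())
E
```

```text
{'time': 0.1, 'joint_positions': array([ 1.10289131e+00,  8.78736449e-02,  1.37207235e+00, -1.23837164e-05,
        1.68360542e+00, -1.03096802e-01]), 'qvel': array([ 0.00041044, -0.00147685, -0.00279666,  0.00047372, -0.00023319,
       -0.00011803]), 'joint_torque': array([ 1.74296743e-03, -3.41248047e+01, -3.03303659e+01,  7.19314325e-02,
        3.04017670e-02, -1.14107961e-04]), 'tool_pos': array([0.19600909, 0.5133654 , 0.20444091]), 'ee_rot': array([-3.13964303e+00, -1.89341412e-04,  2.77678287e+00]), 'wrist_force': array([ 0.54003698, -0.77352385,  0.27161646]), 'wrist_torque': array([ 0.04905219,  0.03549639, -0.01528746]), 'finger_force': 0.0, 'width': 0.0938014788224683}
```

View pics/t1.png

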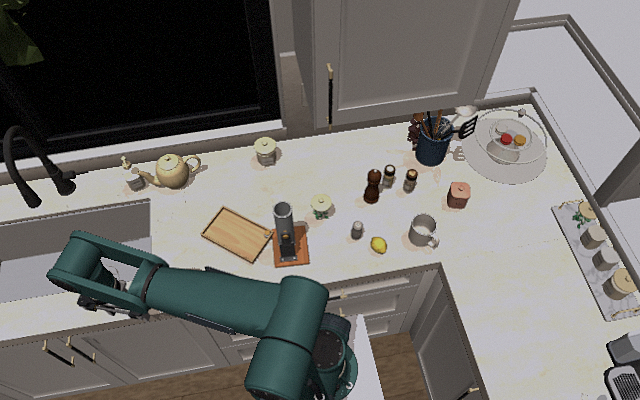

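View pics/s1.png

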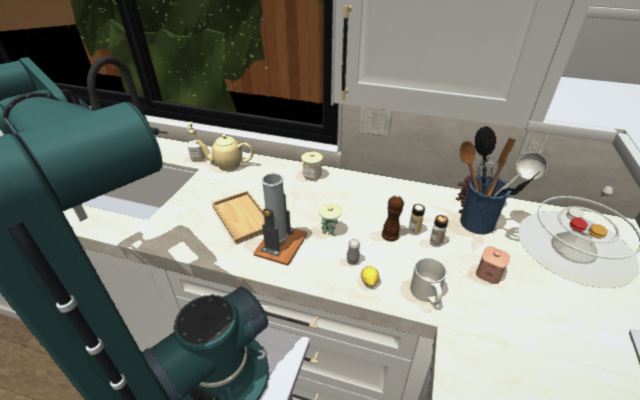

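```bash
python3 - <<'E'
from h import *
s=dict(np.load('top.npz')); im=s['image'][185:285,185:345,::-1]
cv2.imwrite('pics/c1.png',cv2.resize(im,None,fx=5,fy=5,interpolation=cv2.INTER_CUBIC))
X=cloud(s)
# rim + tops by height, wood
for n in ('top','scene'):
    X=cloud(dict(np.load(n+'.npz')))
    m=(X[...,2]>.235)&(X[...,2]<.27)&(abs(X[...,0]-.45)<.25)&(X[...,1]<.35)&(X[...,1]>-.2)
    v,u=np.nonzero(m); print(n,m.sum(),X[m].mean(0) if m.sum() else '',X[m].min(0),X[m].max(0),u.min(),u.max(),v.min(),v.max())
E
```

```text
top 178 [0.4297063  0.04419064 0.24814318] [0.39951633 0.01455309 0.23503041] [0.460937   0.07414002 0.25927987] 272 291 201 220
scene 257 [0.42910895 0.04107417 0.24624385] [0.40113874 0.01298313 0.23509558] [0.46055787 0.07161035 0.25737807] 261 282 173 190
```

View pics/c1.png

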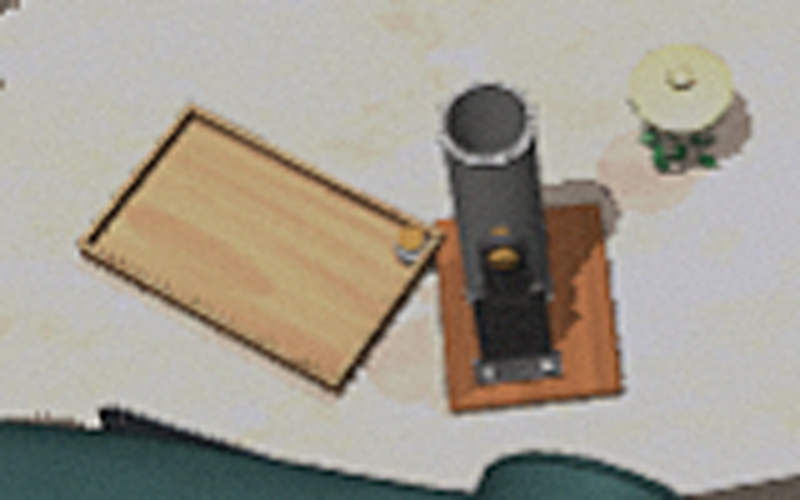

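```bash
cat >> h.py <<'E'
def ray(s,u,v,z):
    p=cv2.undistortPoints(np.array([[[u,v]]],float),s['mtx'],s['D']).ravel()
    R=np.array(s['R']);t=np.array(s['t']).ravel()
    d=R.T@np.array([p[0],p[1],1]);c=-R.T@t
    return c+d*(z-c[2])/d[2]
E
python3 - <<'E'
from h import *
s=dict(np.load('top.npz'))
q=lambda u,v,z:ray(s,185+u/5-.4,185+v/5-.4,z)[:2].round(4)
print('pin',q(411,238,.033))
for p in [(192,107),(445,238),(338,390),(82,248)]: print('tray',q(*p,.026))
for p in [(602,205),(620,392),(453,410)]: print('base',q(*p,.014))
print('rimc',q(488,124,.255)); print('jar',q(682,85,.105))
E
```

```text
pin [0.4846 0.1039]
tray [0.6269 0.2456]
tray [0.484  0.0807]
tray [0.3821 0.1681]
tray [0.5253 0.3317]
base [ 0.4956 -0.0325]
base [ 0.3496 -0.0189]
base [0.3582 0.0942]
rimc [0.4278 0.0423]
jar [ 0.5266 -0.0969]
```

```bash
cat >> h.py <<'E'
def plan(c,yaw,pts):
    X=np.array([np.cos(yaw),np.sin(yaw),0]);Y=np.array([np.sin(yaw),-np.cos(yaw),0]);Z=np.array([0,0,-1])
    for p in pts:
        d=np.array(p)-c; print([round(float(d@a),4) for a in (X,Y,Z)])
E
python3 - <<'E'
from h import *
s=dict(np.load('top.npz')); X=cloud(s)
print(ray(s,230,150,0),X[152:132:-3,235].round(3))
pin=np.array([.484,.1035])
c=np.array([.196,.514,.206])
plan(c,2.777,[(.642,.179,.2),(.642,.179,.012)])
c=np.array([.642,.179,.012])
a=np.radians([36,42,48,54,60,66,70,73,75])
plan(c,2.777,[(pin[0]+.163*np.cos(t),pin[1]+.163*np.sin(t),.012) for t in a])
E
```

```text
[0.90241679 0.19896197 0.        ] [[ 0.89   0.18  -0.002]
 [ 0.895  0.178  0.01 ]
 [ 0.905  0.176  0.017]
 [ 0.908  0.174  0.03 ]
 [ 0.907  0.171  0.05 ]
 [ 0.914  0.169  0.059]
 [ 0.91   0.166  0.082]]
[-0.5361, -0.154, 0.006]
[-0.5361, -0.154, 0.194]
[0.0317, 0.0097, 0.0]
[0.0464, 0.0182, 0.0]
[0.062, 0.0252, 0.0]
[0.0782, 0.0305, 0.0]
[0.0949, 0.0341, 0.0]
[0.1118, 0.0359, 0.0]
[0.1232, 0.0361, 0.0]
[0.1318, 0.0357, 0.0]
[0.1374, 0.0353, 0.0]
```

Emit:
carry_out([
  [[-0.06, -0.017, 0.0], 0, 1],
  [[-0.12, -0.034, 0.0], 0, 1],
  [[-0.18, -0.051, 0.0], 0, 1],
  [[-0.24, -0.068, 0.0], 0, 1],
  [[-0.3, -0.085, 0.0], 0, 1],
  [[-0.36, -0.103, 0.0], 0, 1],
  [[-0.42, -0.12, 0.0], 0, 1],
  [[-0.48, -0.137, 0.0], 0, 1],
  [[-0.536, -0.154, 0.006], 0, 1],
  [[-0.536, -0.154, 0.006], 0, 1],
])

```text
time: 1.35
tool_pos: [0.6438, 0.175, 0.1959]
ee_rot: [-3.138, -0.004, 2.771]
wrist_force: [-0.2, 0.1, -1.0]
width: 0.0009
finger_force: 0.0
```

Emit:
carry_out([
  [[0, 0, 0.05], 0, 1],
  [[0, 0, 0.1], 0, 1],
  [[0, 0, 0.15], 0, 1],
  [[0, 0, 0.175], 0, 1],
  [[0, 0, 0.188], 0, 1],
  [[0, 0, 0.188], 0, 1],
])

```text
time: 2.1
tool_pos: [0.6412, 0.1793, 0.011]
ee_rot: [-3.141, -0.001, 2.778]
wrist_force: [-0.1, 0.1, 0.6]
width: 0.0006
finger_force: 0.0
```

Emit:
carry_out([
  [[0.02, 0.006, 0], 0, 1],
  [[0.032, 0.01, 0], 0, 1],
  [[0.04, 0.014, 0], 0, 1],
  [[0.047, 0.018, 0], 0, 1],
  [[0.054, 0.022, 0], 0, 1],
  [[0.062, 0.025, 0], 0, 1],
  [[0.07, 0.028, 0], 0, 1],
  [[0.078, 0.0305, 0], 0, 1],
  [[0.086, 0.0325, 0], 0, 1],
  [[0.095, 0.034, 0], 0, 1],
])

```text
time: 3.35
tool_pos: [0.565, 0.2446, 0.0114]
ee_rot: [-3.142, 0.0, 2.777]
wrist_force: [0.8, -2.0, -0.6]
width: 0.0005
finger_force: 0.5
```

Emit:
carry_out([
  [[0.008, 0.001, 0], 0, 1],
  [[0.017, 0.002, 0], 0, 1],
  [[0.023, 0.002, 0], 0, 1],
  [[0.028, 0.002, 0], 0, 1],
  [[0.033, 0.0018, 0], 0, 1],
  [[0.037, 0.0016, 0], 0, 1],
  [[0.037, 0.0016, 0], 0, 1],
])

```text
time: 4.22
tool_pos: [0.5309, 0.2594, 0.0115]
ee_rot: [3.141, -0.001, 2.777]
wrist_force: [0.4, -0.6, 0.7]
width: 0.0004
finger_force: 0.0
```

Emit:
carry_out([
  [[0.002, -0.0005, 0], 0, 1],
  [[0.004, -0.001, 0], 0, 1],
  [[0.006, -0.0016, 0], 0, 1],
  [[0.006, -0.0016, 0], 0, 1],
  [[0.006, -0.0016, 0], 0, 1],
])

```text
time: 4.85
tool_pos: [0.5282, 0.2598, 0.0118]
ee_rot: [3.138, 0.006, 2.777]
wrist_force: [7.6, 0.5, -3.7]
width: 0.0005
finger_force: 3.7
```

Emit:
carry_out([
  [[-0.025, 0, 0], 0, 1],
  [[-0.05, 0, -0.03], 0, 1],
  [[-0.05, 0, -0.09], 0, 1],
  [[-0.05, 0, -0.15], 0, 1],
  [[-0.05, 0, -0.21], 0, 1],
  [[-0.05, 0, -0.27], 0, 1],
  [[-0.05, 0, -0.298], 0, 1],
  [[-0.05, 0, -0.298], 0, 1],
])

```text
time: 5.85
tool_pos: [0.5724, 0.2422, 0.3128]
ee_rot: [3.138, 0.004, 2.777]
wrist_force: [0.8, -0.6, -0.6]
width: 0.0006
finger_force: 0.0
```

```bash
python3 - <<'E'
from h import *
snap('top'); s=dict(np.load('top.npz')); im=s['image'][185:285,185:345,::-1]
cv2.imwrite('pics/c2.png',cv2.resize(im,None,fx=5,fy=5,interpolation=cv2.INTER_CUBIC))
E
```

```text
(no output)
```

View pics/c2.png

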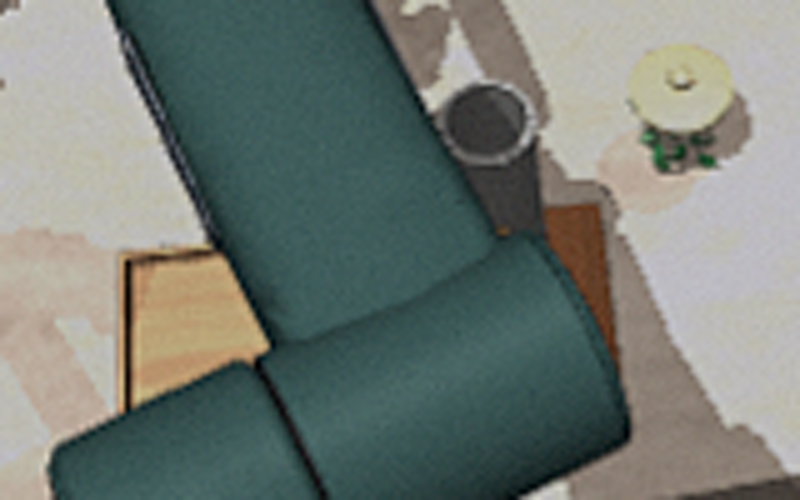

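Emit:
carry_out([
  [[0.004, -0.036, 0], 0.9, 1],
  [[0.008, -0.072, 0], 1.8, 1],
  [[0.012, -0.108, 0], 2.7, 1],
  [[0.016, -0.144, 0], 3.6, 1],
  [[0.02, -0.18, 0], 4.5, 1],
  [[0.026, -0.216, 0], 5.4, 1],
  [[0.03, -0.252, 0], 6.3, 1],
  [[0.034, -0.288, 0], 7.2, 1],
  [[0.038, -0.324, 0], 7.4, 1],
  [[0.038, -0.324, 0], 7.4, 1],
])

```text
time: 7.15
tool_pos: [0.4193, -0.0483, 0.3068]
ee_rot: [-3.137, -0.001, 1.482]
wrist_force: [-0.5, 0.5, 0.5]
width: 0.0006
finger_force: 0.0
```

```bash
python3 - <<'E'
from h import *
s=snap('top'); im=s['image'][185:285,185:345,::-1]
cv2.imwrite('pics/c3.png',cv2.resize(im,None,fx=5,fy=5,interpolation=cv2.INTER_CUBIC))
E
```

```text
(no output)
```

View pics/c3.png

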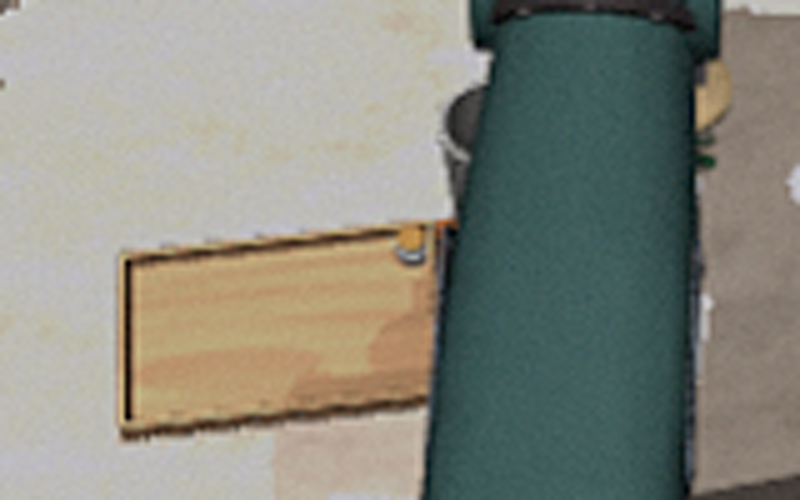

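```bash
python3 - <<'E'
from h import *
s=dict(np.load('top.npz'))
y=np.radians(-5);R=np.array([[np.cos(y),-np.sin(y)],[np.sin(y),np.cos(y)]]);o=np.array([.4285,.0425])
for u,v in [(120,257),(437,222),(122,433)]:
    print(R.T@(ray(s,185+u/5-.4,185+v/5-.4,.026)[:2]-o))
# canister push plan: tcp in stand frame (y,z)
c=np.array([.4207,-.0471,.310]); pts=[]
for th,S in [(0,.068),(.3,.068),(.6,.068),(.9,.067),(1.2,.066),(1.5,.065),(1.8,.064),(2.0,.063),(2.2,.063)]:
    cy=S*np.sin(th)-.029*np.cos(th); cz=.165+S*np.cos(th)+.029*np.sin(th)
    ty=cy-.008*np.clip(np.cos(th)/.25,-1,1); p=o+R@[0,ty]; pts.append((*p,cz))
plan(c,np.radians(85),pts)
E
```

```text
[0.06117154 0.26974189]
[0.06538552 0.04775035]
[-0.0737065   0.26627224]
[0.0529, -0.0, 0.077]
[0.0743, -0.0, 0.0715]
[0.0964, -0.0, 0.0725]
[0.1164, -0.0, 0.0806]
[0.1329, -0.0, 0.0941]
[0.1505, -0.0, 0.1115]
[0.1661, -0.0, 0.1313]
[0.1673, -0.0, 0.1448]
[0.1659, -0.0, 0.1586]
```

Emit:
carry_out([
  [[0.01, 0, 0.04], 0, 1],
  [[0.03, 0, 0.077], 0, 1],
  [[0.045, 0, 0.077], 0, 1],
  [[0.053, 0, 0.077], 0, 1],
  [[0.06, 0, 0.075], 0, 1],
  [[0.067, 0, 0.073], 0, 1],
  [[0.074, 0, 0.0715], 0, 1],
  [[0.082, 0, 0.072], 0, 1],
  [[0.089, 0, 0.072], 0, 1],
  [[0.096, 0, 0.0725], 0, 1],
])

```text
time: 8.45
tool_pos: [0.4291, 0.0487, 0.2369]
ee_rot: [3.142, 0.0, 1.485]
wrist_force: [-0.0, -1.7, -0.1]
width: 0.0002
finger_force: 0.7
```

Emit:
carry_out([
  [[0.007, 0, 0.002], 0, 1],
  [[0.014, 0, 0.005], 0, 1],
  [[0.02, 0, 0.008], 0, 1],
  [[0.028, 0, 0.014], 0, 1],
  [[0.036, 0, 0.021], 0, 1],
  [[0.045, 0, 0.03], 0, 1],
  [[0.054, 0, 0.039], 0, 1],
  [[0.054, 0, 0.039], 0, 1],
])

```text
time: 9.45
tool_pos: [0.4332, 0.1031, 0.1964]
ee_rot: [-3.139, -0.001, 1.486]
wrist_force: [-0.6, -0.0, 1.9]
width: 0.0006
finger_force: 1.1
```

```bash
python3 - <<'E'
from h import *
s=snap('scene'); im=s['image'][120:280,180:380,::-1]
cv2.imwrite('pics/c4.png',cv2.resize(im,None,fx=3.5,fy=3.5,interpolation=cv2.INTER_CUBIC))
E
```

```text
(no output)
```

View pics/c4.png

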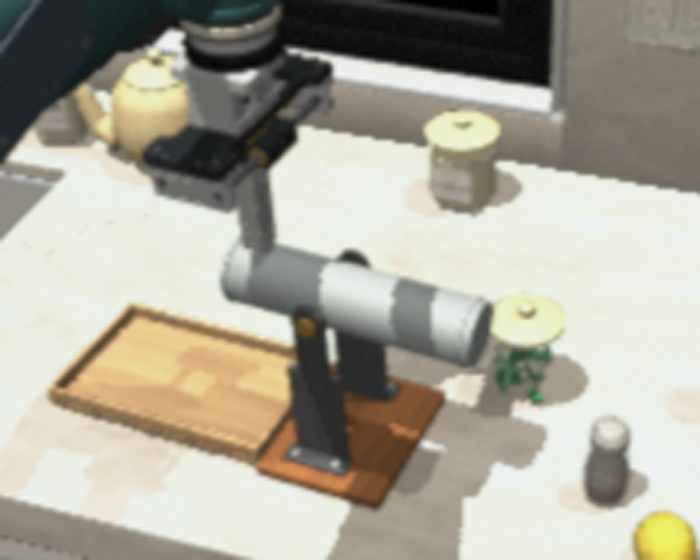

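Emit:
carry_out([
  [[0.008, 0, 0.009], 0, 1],
  [[0.015, 0, 0.019], 0, 1],
  [[0.017, 0, 0.027], 0, 1],
  [[0.017, 0, 0.034], 0, 1],
  [[0.016, 0, 0.041], 0, 1],
  [[0.0155, 0, 0.047], 0, 1],
  [[0.0155, 0, 0.048], 0, 1],
  [[0.0155, 0, 0.048], 0, 1],
  [[0.0155, 0, 0.048], 0, 1],
  [[0.0155, 0, 0.048], 0, 1],
])

```text
time: 10.75
tool_pos: [0.4348, 0.1177, 0.15]
ee_rot: [-3.141, 0.0, 1.485]
wrist_force: [-1.4, 0.6, 1.2]
width: 0.0006
finger_force: 1.0
```

Emit:
carry_out([
  [[0, 0, 0], 0, 1],
  [[0, 0, 0], 0, 1],
  [[0, 0, 0], 0, 1],
  [[0, 0, 0], 0, 1],
  [[0, 0, 0], 0, 1],
  [[0, 0, 0], 0, 1],
  [[0, 0, 0], 0, 1],
  [[0, 0, 0], 0, 1],
  [[0, 0, 0], 0, 1],
  [[0, 0, 0], 0, 1],
])

```text
time: 12.0
tool_pos: [0.435, 0.1177, 0.15]
ee_rot: [3.142, -0.0, 1.485]
wrist_force: [-2.7, 0.9, 1.5]
width: 0.0004
finger_force: 1.1
```

```bash
python3 - <<'E'
from h import *
s=snap('scene'); im=s['image'][120:280,180:380,::-1]
cv2.imwrite('pics/c5.png',cv2.resize(im,None,fx=3.5,fy=3.5,interpolation=cv2.INTER_CUBIC))
E
```

```text
(no output)
```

View pics/c5.png

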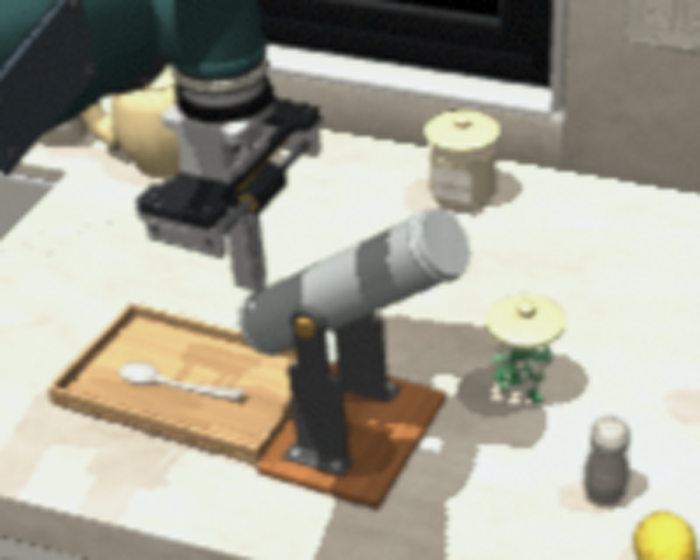

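Emit:
carry_out([
  [[0.001, 0, -0.014], 0, 1],
  [[0, 0, -0.028], 0, 1],
  [[-0.008, 0, -0.038], 0, 1],
  [[-0.016, 0, -0.048], 0, 1],
  [[-0.025, 0, -0.057], 0, 1],
  [[-0.033, 0, -0.066], 0, 1],
  [[-0.042, 0, -0.073], 0, 1],
  [[-0.05, 0, -0.079], 0, 1],
  [[-0.06, 0, -0.083], 0, 1],
  [[-0.07, 0, -0.087], 0, 1],
])

```text
time: 13.3
tool_pos: [0.4288, 0.0473, 0.2369]
ee_rot: [-3.141, -0.0, 1.485]
wrist_force: [-0.3, -0.2, 0.3]
width: 0.0005
finger_force: 0.0
```

Emit:
carry_out([
  [[-0.01, 0, 0], 0, 1],
  [[-0.022, 0, -0.001], 0, 1],
  [[-0.032, 0, 0.002], 0, 1],
  [[-0.043, 0, 0.004], 0, 1],
  [[-0.055, 0, 0.004], 0, 1],
  [[-0.08, 0, 0.0], 0, 1],
  [[-0.1, 0, -0.04], 0, 1],
  [[-0.1, 0, -0.08], 0, 1],
  [[-0.1, 0, -0.12], 0, 1],
  [[-0.1, 0, -0.12], 0, 1],
])

```text
time: 14.55
tool_pos: [0.4214, -0.0525, 0.3607]
ee_rot: [3.134, 0.001, 1.485]
wrist_force: [0.1, 0.3, -0.2]
width: 0.0007
finger_force: 0.0
```

Emit:
carry_out([
  [[-0.05, 0, 0], 0, 1],
  [[-0.1, 0, 0], 0, 1],
  [[-0.15, 0, 0], 0, 1],
  [[-0.15, 0, 0], 0, 1],
  [[-0.15, 0, 0], 0, 1],
  [[-0.15, 0, 0], 0, 1],
  [[-0.15, 0, 0], 0, 1],
  [[-0.15, 0, 0], 0, 1],
  [[-0.15, 0, 0], 0, 1],
  [[-0.15, 0, 0], 0, 1],
])

```text
time: 15.8
tool_pos: [0.4077, -0.201, 0.357]
ee_rot: [3.141, -0.0, 1.486]
wrist_force: [-0.2, -0.3, 0.2]
width: 0.0004
finger_force: 0.0
```

```bash
python3 - <<'E'
from h import *
s=snap('scene'); im=s['image'][120:300,180:460,::-1]
cv2.imwrite('pics/c6.png',cv2.resize(im,None,fx=2.8,fy=2.8,interpolation=cv2.INTER_CUBIC))
E
```

```text
(no output)
```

View pics/c6.png

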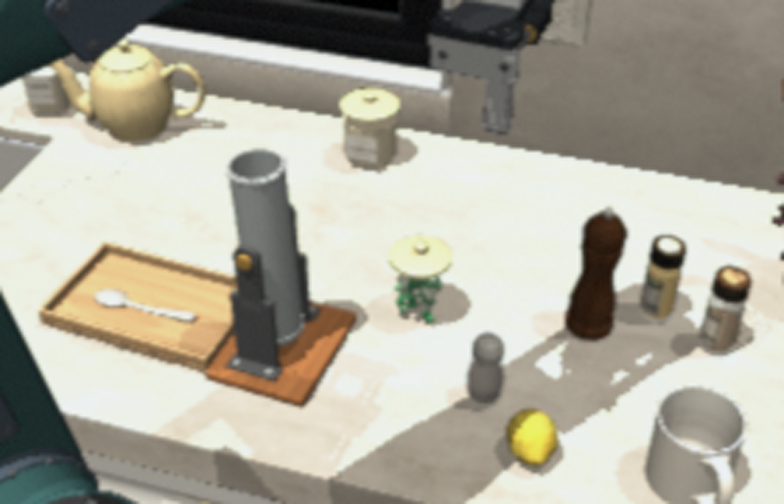

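Emit:
carry_out([
  [[0, 0, 0], 0, 1],
  [[0, 0, 0], 0, 1],
  [[0, 0, 0], 0, 1],
  [[0, 0, 0], 0, 1],
  [[0, 0, 0], 0, 1],
  [[0, 0, 0], 0, 1],
  [[0, 0, 0], 0, 1],
  [[0, 0, 0], 0, 1],
  [[0, 0, 0], 0, 1],
  [[0, 0, 0], 0, 1],
])

```text
time: 17.1
tool_pos: [0.4077, -0.2012, 0.357]
ee_rot: [3.141, -0.0, 1.485]
wrist_force: [-0.5, 0.8, -0.0]
width: 0.0011
finger_force: 0.0
```

```bash
python3 - <<'E'
from h import *
s=snap('scene'); X=cloud(s)[165:200,255:290]
m=(X[...,2]>.235)&(X[...,2]<.27)
print(X[m].mean(0),X[m].min(0),X[m].max(0))
E
```

```text
[0.42892887 0.04353965 0.24613049] [0.39960622 0.01404076 0.23508523] [0.46021352 0.0742193  0.25655512]
```

Canister is upright, within about 2 mm of where it started.

```bash
python3 -c "
from bench import robot
print(robot.close_job())"
```

```text
the job is handed in; nothing more can be done
None
```

The job is handed in at about 17 s: the tray was pushed home against its stop, the spoon slid out into it and lies there, the canister is back upright, and the last picture shows the other things undisturbed.

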